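Load two pressing bases with coupon stacks

TASK

Build the two pressing stacks, each layer centred and squared up on the one below with long sides parallel. On the base with blue ends: the black carbon coupons, then the blue plate, then the cream two-bore block on top; on the base with yellow ends: the white cards, then the yellow plate. Leave the green sanding block, the small black rubber block and the half-round former where they are.

Things in the scene. Friction and masses are not known exactly. Their poses are not given: they have to be found in the camera images.
- base_blue: Fixed pressing base on the bench top: flat dark grey steel plate 130 (own x) x 80 (y) x 10 (z) mm, both short ends painted blue as 15 mm bands flush with the top. Origin at the centre of its underside, so its flat top is 10 mm above the origin. z is up. Half a turn makes no difference.
- base_yellow: Fixed pressing base on the bench top: flat dark grey steel plate 130 (own x) x 80 (y) x 10 (z) mm, both short ends painted yellow as 15 mm bands flush with the top. Origin at the centre of its underside, so its flat top is 10 mm above the origin. z is up. Half a turn makes no difference.
- carbon_coupons: Loose taped stack of black carbon coupons, handled as one solid block 88 (own x) x 54 (y) x 18 (z) mm, with a cream tape band round it. Origin at the centre of its underside, z up. Grasp across its 54 mm width (along its y).
- white_cards: Loose stack of white backed cards, handled as one solid block, about 91 (own x) x 59 (y) x 19 (z) mm with ragged edges and a black layer or two between the white ones; its firm core, on which fingers close, is 86 x 47 mm. Origin at the centre of its underside, z up; flat top. Grasp across its width (along its y).
- plate_blue: Loose flat blue painted steel pressure plate, 84 (own x) x 52 (y) x 10 (z) mm, with two small tapped-hole marks. Origin at the centre of its underside, z up, flat top 10 mm above. Grasp across its 52 mm width (along its y). Half a turn makes no difference.
- plate_yellow: Loose flat yellow painted steel pressure plate, 84 (own x) x 52 (y) x 10 (z) mm, with two small tapped-hole marks. Origin at the centre of its underside, z up, flat top 10 mm above. Grasp across its 52 mm width (along its y). Half a turn makes no difference.
- forming_block: Loose cream forming block with two bores, 40 (own x) x 66 (own y, the long side) x 28 (z) mm. Origin at the centre of its underside, z up. Grasp across its 40 mm width (along its x).
- green_block: Bystander, loose: small dark green sanding block 41 (own x) x 20 (y) x 12 (z) mm, origin at the centre of its underside. Not part of the job.
- black_block: Bystander, loose: small black rubber finishing block 38 (own x) x 24 (y) x 12 (z) mm, origin at the centre of its underside. Not part of the job.
- round_former: Bystander, loose: half-round cream former 34 (own x) x 72 (y) x 37 (z) mm standing on its flat side, origin at the centre of its underside. Not part of the job.

How it is judged:
At the end, for the whole second after the job is handed in: Blue base: coupons, blue plate, cream block; yellow base: white cards, yellow plate, bottom up. Each layer rests flat on the one below (height within 3 mm, tilt under 0.08 rad), centres within 14 mm, long sides within 0.2 rad. All released, at rest (horizontal distance between carbon_coupons and base_blue below 0.014 m and z of carbon_coupons in the frame of base_blue between 0.007 and 0.013 m and angle between the x axis of carbon_coupons and the x axis of base_blue, either way round below 0.2 rad and angle between each of carbon_coupons, plate_blue, forming_block, white_cards, plate_yellow's own z axis and vertical below 0.08 rad and horizontal distance between plate_blue and carbon_coupons below 0.014 m and z of plate_blue in the frame of carbon_coupons between 0.015 and 0.021 m and angle between the x axis of plate_blue and the x axis of carbon_coupons, either way round below 0.2 rad and horizontal distance between forming_block and plate_blue below 0.014 m and z of forming_block in the frame of plate_blue between 0.007 and 0.013 m and angle between the y axis of forming_block and the x axis of plate_blue, either way round below 0.2 rad and horizontal distance between white_cards and base_yellow below 0.014 m and z of white_cards in the frame of base_yellow between 0.007 and 0.013 m and angle between the x axis of white_cards and the x axis of base_yellow, either way round below 0.2 rad and horizontal distance between plate_yellow and white_cards below 0.014 m and z of plate_yellow in the frame of white_cards between 0.016 and 0.022 m and angle between the x axis of plate_yellow and the x axis of white_cards, either way round below 0.2 rad and linear speed of each of carbon_coupons, white_cards, plate_blue, plate_yellow, forming_block below 0.01 m/s and angular speed of each of carbon_coupons, white_cards, plate_blue, plate_yellow, forming_block below 0.1 rad/s); the robot touches nothing.
It fails at once if a bystander (green sanding block, black rubber block or half-round former) is shifted by more than 15 mm (distance of any of green_block, black_block, round_former from where it was at the start of the episode above 0.015 m).
It also fails if it takes over 106 s, if anything falls off the work surface, if the arm or the gripper's body presses on something with over 40 N, if the wrist force passes 120 N, or if a joint passes its speed limit or range.

ROBOT

A 7-joint arm with a two-finger parallel gripper is mounted at the origin on a cart in front of the work surface, level with it; the furniture and walls round the work are solid. World frame = base frame: x ahead of the robot, y to its left, z up, the work surface at z = 0. Lengths are in m, angles in rad, forces in N, time in s.
With the tool pointing down it reaches from about 0.4 to 0.85 m from the base axis. Payload 4.5 kg.
Tool frame: the origin (TCP) lies on the centre line of the jaws, within the pads' length; the fingertips stand 11 mm ahead of it and the grasp point (between the pads) lies 8 mm behind it; z points along the fingers, y is the line along which they close (so a half turn about z gives the same grasp; the last joint's range is limited). The gripper opens to 85 mm and grips with 20 to 120 N. Pads are 22 mm wide; open, the fingers measure 114 mm over their backs; the gripper's body (76 mm by 85 mm) begins 54 mm behind the grasp point. The pads swing forward as they close: fully open they stand 13 mm farther back than shut.
Start: joints at [1.378, 0.689, -0.195, 1.565, 0.157, 0.902, -0.215], TCP at [0.141, -0.609, 0.242] pointing down, gripper open.
Joint ranges: [-3.01, 3.01], [-0.46, 2.08], [-1.47, 1.51], [0.13, 2.56], [-1, 4.14], [0.04, 2.09], [-2.66, 2.66]. Speed limits (rad/s): [2.57, 2.57, 3.14, 3.14, 3.14, 3.14, 3.14].

INTERFACE

Orientations are given as a unit quaternion [w, x, y, z].
In Python, from station import env gives the robot as it stands. Calls block until the motion is done:
- env.reach(position, orientation): joint-space move of the TCP to a pose.
- env.move_straight(position, v=0.15, attitude=None): straight line of the TCP; attitude=None keeps the orientation; v is the mean speed in m/s.
- env.movej(angles): joint-space move.
- env.command_gripper(opening, grip_force=None): opening from 0.0 (shut) to 1.0 (fully open); grip_force is the grip in N (None keeps the last); returns when the fingers have stopped.
- env.wait(seconds).
- env.ik(position, orientation): joint angles nearest the present ones, or None.
- env.observe(): the state.
- env.get_image(name): name is "side" or "top" or "wrist"; returns a dict with "image" (400x640x3 uint8, red, green, blue), "fx", "fy", "cx", "cy" (pixels), "position" and "orientation" of the camera in the world. Camera axes: x right, y down, z forward; pixel columns grow to the right and rows downward; lengths in m; the calibration is good to about 2 mm. A picture is of the moment at which its call begins. There is no depth.
A pose or a line that the arm cannot do raises env.IKError and nothing moves.
- env.job_done(): hands the job in; it is judged then, once.
The state is a dict: "time_s": time; "joints": joint angles; "joint_vel": joint speeds; "joint_efforts": joint torques, N m; "position": TCP position; "orientation": TCP orientation; "contact_force": force on the tool from outside, world axes, zero at the start; "torque": the same for the moment, N m; "grip_width": opening from 0.0 (shut) to 1.0 (fully open); "grasp_force": force on a finger pad.
Only numpy, scipy, OpenCV 4.12 (cv2) and the standard library are available. Lean on these libraries where they do the work, as an engineer would, in place of code of your own. Each camera call takes 0.05 s, during which the arm holds its last target. There are 200 camera calls.

## Working session

There is one attempt and no reset: what is moved stays moved. The work goes in short steps, each a Python script; the robot and the scene stay as the last script left them, time stands still between calls to the robot, and variables do not carry over. Pictures are saved under pics/ and viewed, at most 14 in all, crops included, and the job is handed in when it is done.

```bash
mkdir -p pics; ls; python3 - <<'E'
from station import env
import cv2
o=env.observe();print({k:o[k] for k in('time_s','position','orientation','grip_width')})
for n in('top','side'):
    d=env.get_image(n);cv2.imwrite(f'pics/{n}0.png',d['image'][:,:,::-1]);print(n,{k:v for k,v in d.items() if k!='image'})
E
```

```text
pics
{'time_s': 0.0, 'position': array([ 0.14036379, -0.60836715,  0.24144919]), 'orientation': array([-9.37179709e-04,  9.93571609e-01,  1.13201376e-01, -1.68126864e-04]), 'grip_width': 0.998414084528983}
top {'fx': 374.1847816507988, 'fy': 374.1847816507988, 'cx': 318.0988126332824, 'cy': 200.64782697081938, 'position': array([0.32613132, 0.09482704, 0.88882376]), 'orientation': array([ 0.08846732, -0.65596873,  0.74369302, -0.09380431])}
side {'fx': 454.246383962641, 'fy': 454.246383962641, 'cx': 317.25419691751887, 'cy': 199.22445189763457, 'position': array([-0.03802855,  0.99830577,  0.51975187]), 'orientation': array([ 0.15305174, -0.21902673,  0.80659419, -0.5272649 ])}
```

View pics/top0.png

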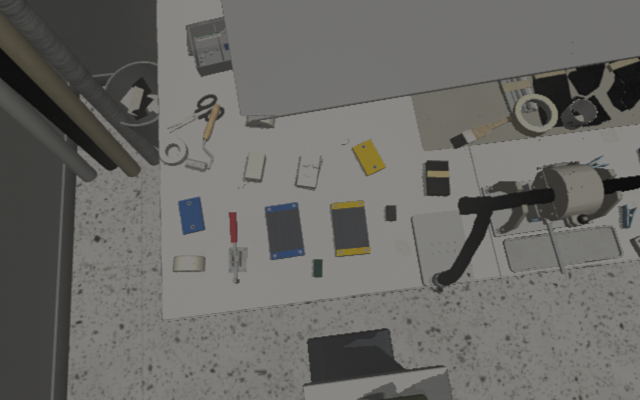

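View pics/side0.png

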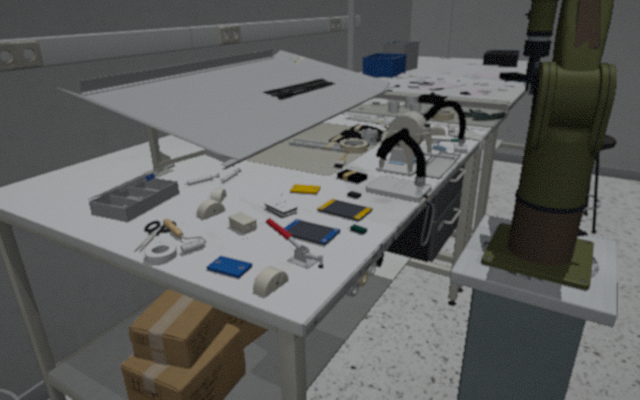

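The top view shows everything: blue base (285,231), yellow base (351,228), yellow plate (369,157), coupons (437,178), cards (309,171), cream block (256,167), blue plate (191,215). There is also a hood edge from about (240,112) to (415,97). I'll zoom in for the corners.

```bash
cat > h.py <<'E'
import numpy as np, cv2
from scipy.spatial.transform import Rotation as R
def rot(q): return R.from_quat(np.r_[q[1:],q[0]])
def ray(d,px):
    px=np.atleast_2d(px).astype(float)
    v=np.c_[(px[:,0]-d['cx'])/d['fx'],(px[:,1]-d['cy'])/d['fy'],np.ones(len(px))]
    return rot(d['orientation']).apply(v)
def toplane(d,px,z):
    v=ray(d,px);c=np.array(d['position']);return c+v*((z-c[2])/v[:,2])[:,None]
def project(d,P):
    v=rot(d['orientation']).inv().apply(np.atleast_2d(P)-d['position'])
    return np.c_[d['fx']*v[:,0]/v[:,2]+d['cx'],d['fy']*v[:,1]/v[:,2]+d['cy']]
E
python3 - <<'E'
from station import env
from h import *
d=env.get_image('top');s=env.get_image('side')
im=d['image'][:,:,::-1][135:285,155:460]
im=cv2.resize(im,None,fx=2.6,fy=2.6,interpolation=cv2.INTER_CUBIC)
im=cv2.convertScaleAbs(im,alpha=1.5);
for x in range(160,460,20): cv2.putText(im,str(x),(int((x-155)*2.6),8),0,.3,(0,0,255));cv2.line(im,(int((x-155)*2.6),10),(int((x-155)*2.6),16),(0,0,255))
cv2.imwrite('pics/z.png',im)
def tri(a,b):
    v=np.array([ray(d,a)[0],ray(s,b)[0]]);v/=np.linalg.norm(v,axis=1)[:,None]
    c=np.array([d['position'],s['position']])
    A=np.eye(3)*2-sum(np.outer(u,u) for u in v);return np.linalg.solve(A,sum(c[i]-v[i]*(v[i]@c[i]) for i in(0,1)))
print('hood',tri((240,112),(215,178)))
for n,p in dict(bb=(285,231),by=(351,228),py=(369,157),cc=(437,178),wc=(309,171),fb=(256,167),pb=(191,215),hood=(240,112)).items(): print(n,toplane(d,p,.01)[0])
E
```

```text
hood [0.74635387 0.22057263 0.12332147]
bb [0.49339552 0.16090734 0.01      ]
by [0.48088809 0.00410561 0.01      ]
py [ 0.65372761 -0.06691485  0.01      ]
cc [ 0.57796723 -0.22404007  0.01      ]
wc [0.63599415 0.08648487 0.01      ]
fb [0.66319808 0.21630797 0.01      ]
pb [0.56071751 0.38208631 0.01      ]
hood [0.8194591  0.24523363 0.01      ]
```

View pics/z.png

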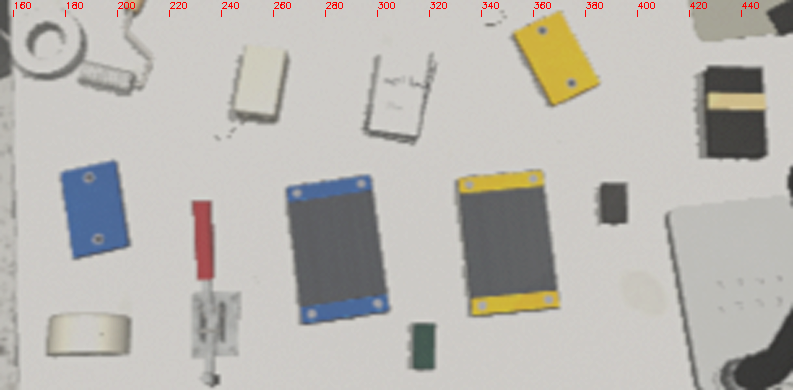

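The corners are readable. Next I'll fit the poses and measure the obstacles: the black arched device beside the coupons, and the hood edge near the yellow plate.

```bash
python3 - <<'E'
from station import env
from h import *
import json
d=env.get_image('top');s=env.get_image('side')
C=dict(bb=([(287,188),(371,176),(389,312),(303,324)],.01),by=([(458,180),(543,170),(559,306),(471,316)],.01),
pb=([(60,174),(117,161),(130,246),(74,259)],.01),py=([(513,36),(563,11),(599,84),(551,105)],.01),
cc=([(706,66),(763,67),(767,158),(706,157)],.018),fb=([(242,45),(288,50),(275,118),(233,110)],.028),
wc=([(377,52),(432,55),(417,138),(368,131)],.019))
out={}
for n,(p,z) in C.items():
    P=toplane(d,np.array(p)/2.6+[155,135],z)[:,:2]
    u=(P[0]-P[3])+(P[1]-P[2]); yaw=np.arctan2(u[1],u[0])
    L=np.linalg.norm(u)/2; W=np.linalg.norm(P[0]-P[1]+P[3]-P[2])/2
    out[n]=[*P.mean(0),yaw]; print(n,np.round(P.mean(0),4),'yaw',round(yaw,3),'LxW',np.round([L,W],4))
json.dump(out,open('poses.json','w'))
print('tcp in top',project(d,[.14,-.608,.24]),'side',project(s,[.14,-.608,.24]))
for y in (.1,0,-.07,-.15):
    c=240+400*(1-(y+.2)/.42)/2
for c in (240,300,350,380,415):
    print('hood z.12',toplane(d,(c,112-(c-240)*.087),.123)[0])
a=cv2.resize(d['image'][150:300,400:600,::-1],None,fx=2,fy=2);b=cv2.resize(s['image'][70:270,220:520,::-1],None,fx=2.6,fy=2.6,interpolation=cv2.INTER_CUBIC)
cv2.imwrite('pics/dev.png',cv2.convertScaleAbs(b,alpha=1.4))
# predicted side pixels of landmarks
for n in out: print(n,'side',project(s,[out[n][0],out[n][1],.01])[0].round())
E
```

```text
bb [0.4942 0.1614] yaw 0.021 LxW [0.1275 0.0784]
by [0.4811 0.0059] yaw -0.041 LxW [0.1268 0.0799]
pb [0.5591 0.3806] yaw 0.114 LxW [0.083  0.0529]
py [ 0.6523 -0.0667] yaw 0.301 LxW [0.0801 0.0534]
cc [ 0.5758 -0.2233] yaw -0.185 LxW [0.0899 0.0551]
fb [0.6594 0.2165] yaw -0.237 LxW [0.0667 0.0422]
wc [0.6331 0.0883] yaw -0.257 LxW [0.0815 0.0495]
tcp in top [[773.61758372 362.99526267]] side [[529.16426052  94.14757987]]
hood z.12 [0.75602654 0.22589421 0.123     ]
hood z.12 [0.75158708 0.08971529 0.123     ]
hood z.12 [ 0.74787097 -0.02427535  0.123     ]
hood z.12 [ 0.74563403 -0.09289277  0.123     ]
hood z.12 [ 0.74301734 -0.17315883  0.123     ]
bb side [310. 230.]
by side [345. 208.]
pb side [230. 264.]
py side [305. 187.]
cc side [352. 176.]
fb side [243. 224.]
wc side [281. 207.]
```

View pics/dev.png

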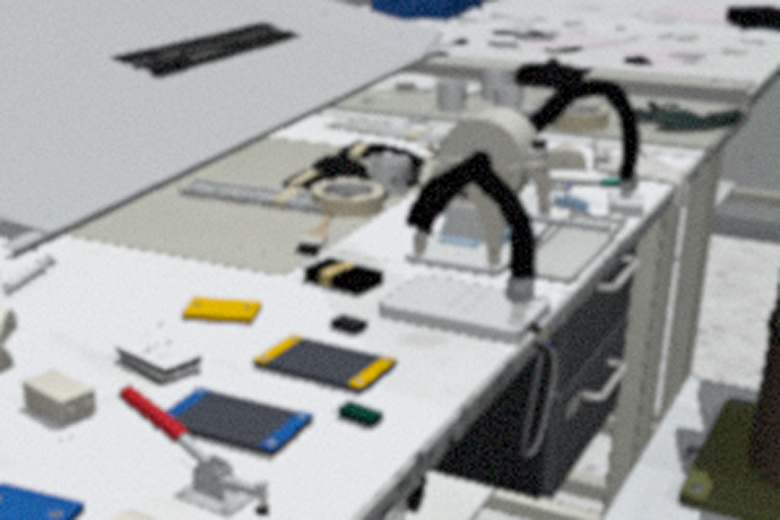

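```bash
python3 - <<'E'
from station import env
from h import *
d=env.get_image('top');s=env.get_image('side')
def tri(a,b):
    v=np.array([ray(d,a)[0],ray(s,b)[0]]);v/=np.linalg.norm(v,axis=1)[:,None]
    c=np.array([d['position'],s['position']])
    A=np.eye(3)*2-sum(np.outer(u,u) for u in v);p=np.linalg.solve(A,sum(c[i]-v[i]*(v[i]@c[i]) for i in(0,1)))
    return p.round(3),[np.linalg.norm(np.cross(p-c[i],v[i])).round(3) for i in (0,1)]
print('peak',tri((488,203),(406.5,131.5)));print('tip',tri((462,205),(380.8,155.4)));print('hood',tri((240,112),(215,178)))
for p in ([.576,-.223,.4],[.576,-.223,.15],[.42,-.2,.4],[.25,-.4,.4]):
    print(p,env.ik(p,[0,1,0,0]))
print(env.observe()['time_s'])
E
```

```text
peak (array([ 0.446, -0.267,  0.162]), [np.float64(0.025), np.float64(0.025)])
tip (array([ 0.487, -0.238,  0.087]), [np.float64(0.001), np.float64(0.001)])
hood (array([0.746, 0.221, 0.123]), [np.float64(0.009), np.float64(0.009)])
[0.576, -0.223, 0.4] [ 0.39366938  0.54148297 -0.1812679   1.34655368  0.09767788  1.26220929
 -1.36266691]
[0.576, -0.223, 0.15] [ 0.31762214  0.79228421 -0.04104507  1.67560432  0.04678739  0.6746594
 -1.31855271]
[0.42, -0.2, 0.4] [ 0.53861427  0.29660295 -0.26609334  1.77194232  0.08704657  1.08448298
 -1.32792746]
[0.25, -0.4, 0.4] [ 1.03586944  0.30207304 -0.16857823  1.75912323  0.05647279  1.0850867
 -0.72239204]
0.4
```

```bash
cat >> h.py <<'E'
from station import env
import json
P=json.load(open('poses.json'))
def quat(yaw): # tool down, tool y along +-(yaw+90deg), tool x along yaw
    q=(R.from_euler('z',yaw)*R.from_quat([1,0,0,0])).as_quat();return np.r_[q[3],q[:3]]
def shot(fn):
    d=env.get_image('wrist');cv2.imwrite(fn,cv2.convertScaleAbs(d['image'][:,:,::-1],alpha=1.3))
    np.savez(fn[:-4]+'.npz',**d);return d
def st(m=''):
    o=env.observe();print(m,'t',round(o['time_s'],2),'p',o['position'].round(4),'F',np.round(o['contact_force'],1),'w',round(o['grip_width']*85,1),'gf',np.round(o['grasp_force'],1));return o
E
python3 - <<'E'
from h import *
x,y,a=P['cc']
env.reach([.25,-.45,.4],quat(0));st()
env.reach([x,y,.3],quat(a));st()
d=shot('pics/w1.png');print(d['position'],d['orientation'])
E
```

```text
t 1.38 p [ 0.2489 -0.4507  0.3992] F [ 0.2 -0.1 -0. ] w 85.1 gf 0.0
 t 2.9 p [ 0.5749 -0.2255  0.3002] F [ 0.  -0.1 -0.2] w 85.0 gf 0.0
[ 0.65028141 -0.23914463  0.43112818] [-0.09729588 -0.63005676  0.76150309  0.11694029]
```

View pics/w1.png

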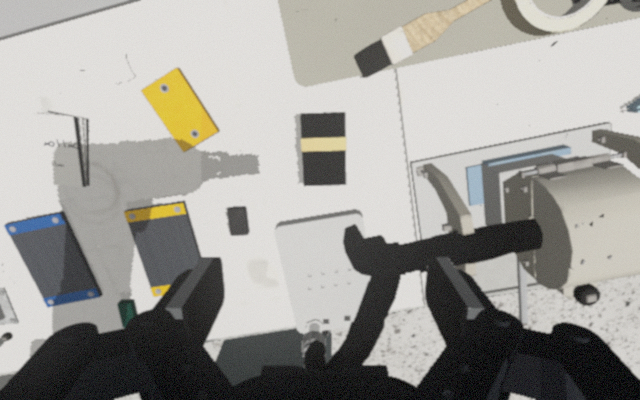

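```bash
cat >> h.py <<'E'
def rect(d,p,z):
    Q=toplane(d,p,z)[:,:2];u=(Q[0]-Q[3])+(Q[1]-Q[2])
    return Q.mean(0).round(4),np.arctan2(u[1],u[0]).round(3),np.linalg.norm(u).round(4)/2,np.linalg.norm(Q[0]-Q[1]+Q[3]-Q[2]).round(4)/2
E
python3 - <<'E'
from h import *
d=dict(np.load('pics/w1.npz'))
print(rect(d,[(302,113),(345,113),(346,185),(304,185)],.018),P['cc'])
print(rect(d,[(142,91),(178,68),(218,130),(184,150)],.01),P['py'])
for z in(.4,.3,.2,.15,.012):
  for n in ('py','fb','wc'):
    q=env.ik([*P[n][:2],z],quat(P[n][2]+np.pi)); print(n,z,None if q is None else q.round(2))
E
```

```text
(array([ 0.577 , -0.2254]), np.float64(-0.168), np.float64(0.08685), np.float64(0.0509)) [0.5757643730082445, -0.22332406187693704, -0.18476493935083038]
(array([ 0.6534, -0.0678]), np.float64(0.331), np.float64(0.08005), np.float64(0.0507)) [0.652302084100979, -0.06667344822744635, 0.3005634884125758]
py 0.4 [ 0.54  0.83 -1.25  1.19  0.78  1.61  1.33]
fb 0.4 [-0.    0.8  -0.98  1.05  0.64  1.57  0.53]
wc 0.4 [ 0.25  0.72 -1.01  1.25  0.6   1.47  0.63]
py 0.3 [ 0.57  0.93 -1.25  1.36  0.87  1.45  1.22]
fb 0.3 [ 0.03  0.88 -0.97  1.23  0.7   1.37  0.45]
wc 0.3 [ 0.26  0.8  -0.99  1.42  0.68  1.28  0.54]
py 0.2 [ 0.58  1.06 -1.26  1.48  1.02  1.34  1.11]
fb 0.2 [ 0.03  0.97 -0.92  1.35  0.78  1.2   0.37]
wc 0.2 [ 0.25  0.9  -0.93  1.54  0.78  1.1   0.45]
py 0.15 [ 0.58  1.14 -1.26  1.52  1.1   1.31  1.06]
fb 0.15 [ 0.02  1.02 -0.89  1.39  0.83  1.12  0.33]
wc 0.15 [ 0.23  0.96 -0.89  1.58  0.84  1.02  0.4 ]
py 0.012 [ 0.58  1.37 -1.26  1.56  1.35  1.27  0.96]
fb 0.012 [-0.02  1.19 -0.79  1.44  0.96  0.93  0.25]
wc 0.012 [ 0.17  1.13 -0.75  1.62  1.01  0.82  0.28]
```

```bash
cat >> h.py <<'E'
def pick(x,y,a,z,w,hov=.15,force=50):
    "w: object width m. descend, grip, lift"
    env.command_gripper((w+.018)/.085)
    o=env.observe()
    env.reach([x,y,hov],quat(a))
    env.move_straight([x,y,.06],v=.2);st('low')
    env.move_straight([x,y,z],v=.06);st('down')
    env.command_gripper(0,grip_force=force);st('grip')
    env.move_straight([x,y,hov],v=.2);st('lift')
def place(x,y,a,z,w,hov=.15,dx=0):
    env.reach([x,y,hov],quat(a));st('over')
    env.move_straight([x,y,z+.02],v=.2)
    env.move_straight([x,y,z],v=.05);st('placed')
    env.command_gripper((w+.018)/.085);st('open')
    env.move_straight([x,y,hov],v=.25)
E
python3 - <<'E'
from h import *
pick(.5765,-.2245,-.175,.013,.054,hov=.2)
E
```

```text
low t 4.58 p [ 0.5781 -0.225   0.0618] F [ 0.4 -0.  -0.1] w 71.8 gf 0.0
down t 5.51 p [ 0.5768 -0.2246  0.0132] F [1.1 0.3 0.6] w 72.0 gf 0.0
grip t 5.82 p [ 0.5771 -0.2246  0.0139] F [-0.2  0.7  5.8] w 52.5 gf 53.7
lift t 6.9 p [ 0.5755 -0.2242  0.1988] F [-1.   0.4 -0.9] w 52.4 gf 53.1
```

```bash
python3 - <<'E'
from h import *
x,y,a=P['bb']
place(x,y,a,.0242,.054,hov=.2)
x,y,a=P['wc']
env.reach([x-.1,y,.3],quat(a));st()
d=shot('pics/w2.png')
E
```

```text
over t 8.37 p [0.4951 0.1598 0.1999] F [-0.7 -0.3 -0.6] w 52.3 gf 53.0
placed t 9.84 p [0.4941 0.1614 0.0239] F [-0.8  0.9  0.2] w 52.7 gf 53.1
open t 10.18 p [0.4942 0.1614 0.0242] F [ 0.6  0.5 -0.9] w 71.9 gf 0.0
 t 11.61 p [0.5323 0.0882 0.2986] F [-0.4  1.  -1.4] w 71.9 gf 0.0
```

View pics/w2.png

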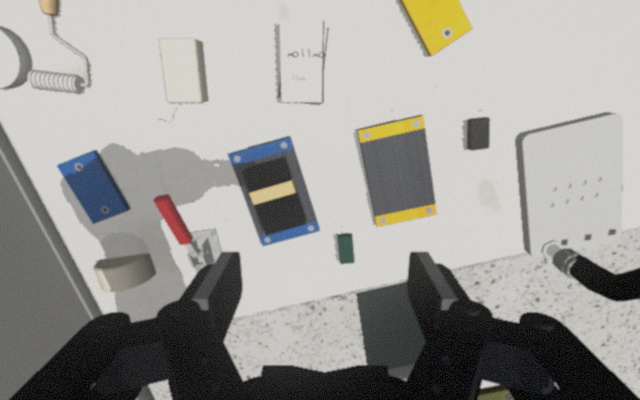

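```bash
python3 - <<'E'
from h import *
d=dict(np.load('pics/w2.npz'))
C=dict(bb=([(230,154),(291,137),(319,230),(264,244)],.01),by=([(357,129),(424,115),(437,213),(376,224)],.01),pb=([(58,163),(97,151),(129,207),(97,223)],.01),
cc=([(241,164),(284,154),(306,225),(265,236)],.028),wc=([(280,24),(327,22),(323,103),(280,103)],.019),fb=([(161,39),(196,39),(202,103),(167,103)],.028))
for n,(p,z) in C.items(): print(n,*rect(d,p,z),'was',np.round(P[n],3))
im=d['image'][0:120,230:360,::-1];
im=cv2.createCLAHE(6,(4,4)).apply(cv2.cvtColor(im,cv2.COLOR_BGR2GRAY));cv2.imwrite('pics/wc.png',cv2.resize(im,None,fx=4,fy=4,interpolation=cv2.INTER_CUBIC))
E
```

```text
bb [0.4949 0.1613] 0.017 0.12575 0.0768 was [0.494 0.161 0.021]
by [0.4822 0.0066] -0.035 0.126 0.0798 was [ 0.481  0.006 -0.041]
pb [0.5608 0.3785] 0.112 0.08145 0.05155 was [0.559 0.381 0.114]
cc [0.497  0.1609] -0.001 0.09415 0.0532 was [ 0.576 -0.223 -0.185]
wc [0.633  0.0873] -0.303 0.08305 0.04975 was [ 0.633  0.088 -0.257]
fb [0.6585 0.2163] -0.283 0.06575 0.0381 was [ 0.659  0.216 -0.237]
```

View pics/wc.png

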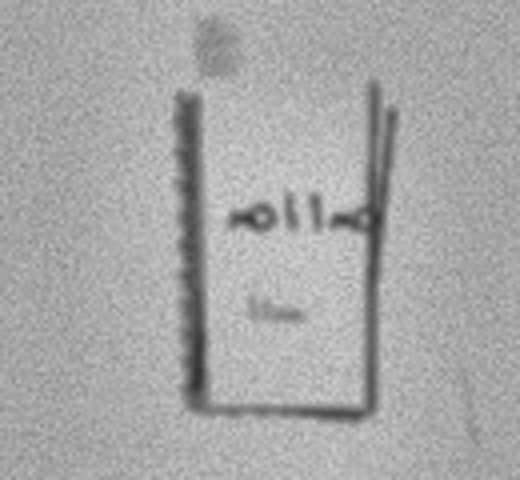

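```bash
python3 - <<'E'
from h import *
pi=np.pi
pick(.633,.0875,-.285+pi,.0125,.060,hov=.2)
place(.4815,.006,-.038+pi,.0237,.060,hov=.2)
pick(.653,-.067,.315+pi,.0098,.052,hov=.2)
E
```

```text
low t 14.94 p [0.6338 0.0883 0.0612] F [0.2 0.3 0.4] w 78.1 gf 0.0
down t 15.88 p [0.6332 0.0878 0.0128] F [ 0.2  0.3 -0.4] w 77.7 gf 0.0
grip t 16.27 p [0.6335 0.0878 0.0132] F [ 0.2 -0.6  4.5] w 46.2 gf 52.5
lift t 17.36 p [0.6322 0.0869 0.1986] F [ 0.2  0.  -0.9] w 46.6 gf 52.0
over t 18.08 p [0.4818 0.006  0.1997] F [ 1.3 -0.6  0.2] w 46.4 gf 52.0
placed t 19.57 p [0.4816 0.0061 0.0238] F [-1.1  1.2  0.6] w 46.4 gf 52.0
open t 19.98 p [0.4816 0.006  0.0238] F [ 1.  -1.1  0. ] w 78.4 gf 0.0
low t 22.72 p [ 0.6539 -0.0662  0.0616] F [0.1 1.  0.6] w 69.9 gf 0.0
down t 23.7 p [ 0.6533 -0.0668  0.0102] F [-0.2 -0.   0.8] w 70.3 gf 0.0
grip t 24.01 p [ 0.6536 -0.0668  0.0107] F [-1.  -0.   4.8] w 50.3 gf 52.6
lift t 25.11 p [ 0.6521 -0.0675  0.1984] F [ 0.8 -0.5 -1.6] w 50.0 gf 52.0
```

```bash
python3 - <<'E'
from h import *
pi=np.pi
place(.4815,.006,-.038+pi,.040,.052,hov=.2)
pick(.560,.3795,.113,.0098,.052,hov=.2)
d=env.get_image('top');im=d['image'][135:285,155:460,::-1]
cv2.imwrite('pics/t2.png',cv2.convertScaleAbs(cv2.resize(im,None,fx=2.6,fy=2.6,interpolation=cv2.INTER_CUBIC),alpha=1.5))
E
```

```text
over t 25.88 p [0.4821 0.0057 0.1997] F [ 0.   0.2 -2.2] w 50.1 gf 52.0
placed t 27.28 p [0.4814 0.006  0.0398] F [ 0.1 -0.5 -1. ] w 49.8 gf 52.0
open t 27.62 p [0.4816 0.0061 0.0402] F [ 0.3  0.  -0.8] w 70.0 gf 0.0
low t 31.83 p [0.5609 0.3801 0.0612] F [-0.1  0.2  0.2] w 70.1 gf 0.0
down t 32.82 p [0.5603 0.3797 0.0101] F [-0.1  0.4 -0.8] w 70.2 gf 0.0
grip t 33.12 p [0.5606 0.3804 0.0109] F [-1.  -0.4  6.2] w 49.9 gf 52.7
lift t 34.23 p [0.5591 0.3787 0.1985] F [ 0.3 -0.3 -1.8] w 49.9 gf 52.1
```

View pics/t2.png

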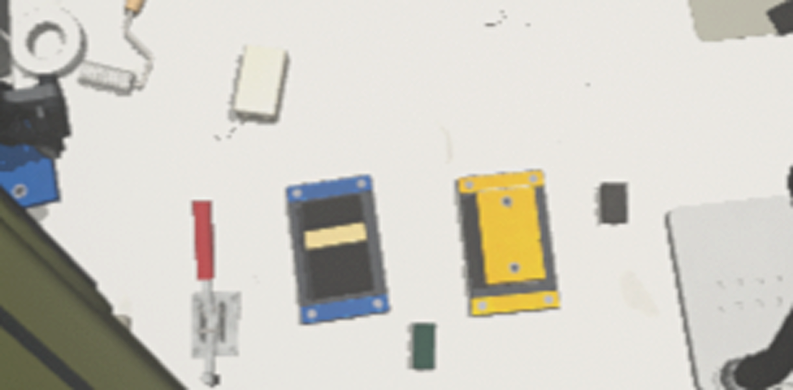

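```bash
python3 - <<'E'
from h import *
pi=np.pi
place(.4945,.1613,.019,.0391,.052,hov=.2)
pick(.659,.2164,-.26+pi,.018,.040,hov=.2)
place(.4945,.1613,.019+pi,.0571,.040,hov=.2)
env.reach([.42,.05,.3],quat(0));st()
d=shot('pics/w3.png')
E
```

```text
over t 35.18 p [0.4955 0.1634 0.2001] F [ 0.5  0.8 -1.4] w 50.0 gf 52.1
placed t 36.59 p [0.4945 0.1613 0.0389] F [ 0.2  0.2 -0.2] w 50.2 gf 52.2
open t 36.92 p [0.4945 0.1613 0.0391] F [ 1.2 -0.   0.1] w 69.9 gf 0.0
low t 40.94 p [0.6597 0.2174 0.0615] F [ 0.2 -0.2 -0.1] w 57.7 gf 0.0
down t 41.79 p [0.6591 0.2167 0.0183] F [-0.2 -0.6  0.2] w 58.0 gf 0.0
grip t 42.09 p [0.6595 0.2168 0.0189] F [0.3 0.4 3.7] w 38.7 gf 52.3
lift t 43.15 p [0.6583 0.2156 0.1984] F [-0.4  0.2 -1.7] w 38.6 gf 51.7
over t 43.88 p [0.4947 0.161  0.1995] F [ 1.6 -0.3 -1.8] w 38.9 gf 51.7
placed t 45.19 p [0.4944 0.1612 0.0568] F [ 0.2  0.3 -1.2] w 39.0 gf 51.7
open t 45.52 p [0.4946 0.1614 0.0572] F [ 0.2 -0.1  0.2] w 57.9 gf 0.0
 t 47.78 p [0.4196 0.0504 0.2993] F [ 0.6 -0.4 -0. ] w 57.7 gf 0.0
```

View pics/w3.png

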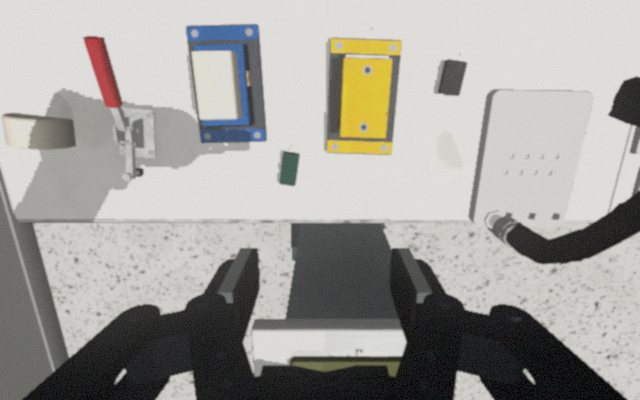

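```bash
python3 - <<'E'
from h import *
d=dict(np.load('pics/w3.npz'))
for n,p,z in (('bb',[(187,26),(257,25),(266,140),(200,143)],.01),('by',[(331,38),(401,40),(392,154),(327,152)],.01),('py',[(344,57),(391,58),(388,138),(341,137)],.039),('fb',[(192,52),(231,51),(238,119),(199,122)],.066)):print(n,*rect(d,p,z))
# predicted outlines of intended stacks, drawn over the picture
def box(c,a,L,W,z):
    q=np.array([[1,1],[1,-1],[-1,-1],[-1,1]])*[L/2,W/2]
    q=q@np.array([[np.cos(a),np.sin(a)],[-np.sin(a),np.cos(a)]])+c
    return project(d,np.c_[q,np.full(4,z)])
im=cv2.resize(d['image'][0:180,150:430,::-1].copy(),None,fx=2.8,fy=2.8,interpolation=cv2.INTER_CUBIC);im=cv2.convertScaleAbs(im,alpha=1.3)
B=[.4945,.1613],.019;Y=[.4815,.006],-.038
for (c,a),L,W,z in ((B,.13,.08,.01),(B,.088,.054,.028),(B,.084,.052,.038),(B,.066,.04,.066),(Y,.13,.08,.01),(Y,.084,.052,.039),(Y,.086,.047,.029)):
    cv2.polylines(im,[((box(c,a,L,W,z)-[150,0]+.5)*2.8).astype(int)],True,(0,0,255) if z!=.028 else (0,255,0))
cv2.imwrite('pics/chk.png',im)
E
```

```text
bb [0.494  0.1627] 0.017 0.1275 0.07855
by [0.4804 0.0066] -0.024 0.12795 0.07865
py [0.4814 0.006 ] -0.001 0.0837 0.05105
fb [0.4937 0.1605] 0.013 0.0659 0.03925
```

View pics/chk.png

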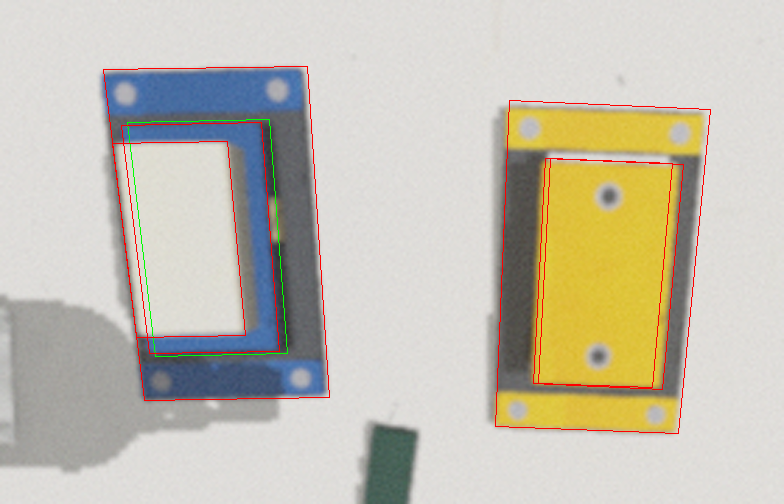

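The drawn outlines of the intended stacks match the picture to within a few millimetres, and the arm is clear. I'm handing the job in.

```bash
python3 -c "
from station import env
env.wait(0.3);print(env.job_done(),env.observe()['time_s'])"
```

```text
the job is handed in; nothing more can be done
the job is handed in; nothing more can be done
```

Both stacks are built in the order asked, each layer looked within a few mm of centre in the last camera check, none of the three bystanders was handled, and I handed the job in at about 48 s; no verdict was returned.

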